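# Change over the oxygen supply valves

### The job

Two oxygen supply valves stand on the worktop, one open (lever along its pipe) and one shut (lever across its pipe). Change over the supply: first turn the open valve's lever a quarter turn clockwise, fully shut against its stop, and only then turn the other valve's lever anticlockwise until it is fully open; the two must never be open together. Leave the things standing around where they are.

Things in the scene. Friction and masses are not known exactly. Their poses are not given: they have to be found in the camera images.
- valve_1: Ball-valve station, fixed to the worktop: steel base plate 170 x 64 x 8 mm carrying a bridge of 20 mm pipe along the plate's long axis (own x; pipe axis 42 mm above the worktop; valve body up to 65 mm high). Origin: centre of the plate's underside; z up; the lever's vertical stem stands on the z axis. This is the valve that is open at the start; it may be the left or the right one.
- valve_1_lever (a joint): Quarter-turn lever of valve_1: 0 = fully open (lever lies over the pipe, along the station's +x), 1.571 = fully shut (lever crosswise, along the station's -y); clockwise from above shuts it; hard stop at each end, stays where it is left, about 2 to 3 N needed at the sleeve. Starts at or near open.
- valve_1_grip (a point): Centre of the pale sleeve on the lever of valve_1: sleeve 80 mm long (along the point's x, radially away from the stem), 18 mm wide, 24 mm high; this point is 95 mm from the stem axis and 96 mm above the worktop (sleeve spans 84 to 108 mm in height, 55 to 135 mm in radius). The point's axes turn with the lever.
- valve_2: Ball-valve station, fixed to the worktop: steel base plate 170 x 64 x 8 mm carrying a bridge of 20 mm pipe along the plate's long axis (own x; pipe axis 42 mm above the worktop; valve body up to 65 mm high). Origin: centre of the plate's underside; z up; the lever's vertical stem stands on the z axis. Looks the same as valve_1; this one is shut at the start.
- valve_2_lever (a joint): Quarter-turn lever of valve_2: 0 = fully open (lever lies over the pipe, along the station's +x), 1.571 = fully shut (lever crosswise, along the station's -y); clockwise from above shuts it; hard stop at each end, stays where it is left, about 2 to 3 N needed at the sleeve. Starts at or near shut.
- valve_2_grip (a point): Centre of the pale sleeve on the lever of valve_2: sleeve 80 mm long (along the point's x, radially away from the stem), 18 mm wide, 24 mm high; this point is 95 mm from the stem axis and 96 mm above the worktop (sleeve spans 84 to 108 mm in height, 55 to 135 mm in radius). The point's axes turn with the lever.
- vial_d: Bystander: brown glass vial with a green cap, 46 mm across, 85 mm high, loose, standing; origin at the centre of its underside.
- tape_roll: Bystander: white roll of tape lying flat, 62 mm across, 13 mm high, loose; origin at the centre of its underside.
- polish_paste: Bystander: white pot with a teal lid, 54 mm across, 28 mm high, loose; origin at the centre of its underside.

How it is judged (in metres and radians):
On the way, in this order (a step that is already met when the one before it is completed fails the run):
1. the valve that was open is fully shut while the other is still shut (value of joint valve_1_lever above 1.45 rad and value of joint valve_2_lever above 1.2 rad), for 0.2 s.
2. the other valve is fully open (value of joint valve_2_lever below 0.12 rad and value of joint valve_1_lever above 1.45 rad), for 0.2 s.
At the end, for the whole second after the job is handed in: valve_1 is shut (lever within 0.12 rad of its crosswise stop), valve_2 is open (lever within 0.12 rad of its stop along the pipe), both levers at rest, vial, tape roll and pot within 30 mm of where they stood (all of step 2 and velocity of joint valve_1_lever between -0.05 and 0.05 rad/s and velocity of joint valve_2_lever between -0.05 and 0.05 rad/s and distance of each of vial_d, tape_roll, polish_paste from where it was at the start of the episode below 0.03 m); the robot touches nothing.
It fails at once if both valves open together (each more than about 0.22 / 0.37 rad off its shut stop) (value of joint valve_1_lever below 1.35 rad and value of joint valve_2_lever below 1.2 rad).
It fails at once if a bystander (vial, tape roll or pot) moved more than 30 mm or the vial tipped (distance of any of vial_d, tape_roll, polish_paste from where it was at the start of the episode above 0.03 m or angle between vial_d's own z axis and vertical above 0.5 rad).
It also fails if it takes over 48 s, if anything falls off the work surface, if the arm or the gripper's body presses on something with over 40 N, if the wrist force passes 120 N, or if a joint passes its speed limit or range.

### The arm

A 6-joint arm with a two-finger parallel gripper is mounted at the origin on a cart in front of the work surface, level with it; the furniture and walls round the work are solid. World frame = base frame: x ahead of the robot, y to its left, z up, the work surface at z = 0. Lengths are in mm, angles in degrees, forces in N, time in s.
With the tool pointing down it reaches from about 350 to 850 mm from the base axis. Payload 8.1 kg.
Tool frame: the origin (TCP) lies on the centre line of the jaws, within the pads' length; the fingertips stand 14 mm ahead of it and the grasp point (between the pads) lies 5 mm behind it; z points along the fingers, y is the line along which they close (so a half turn about z gives the same grasp; the last joint's range is limited). The gripper opens to 85 mm and grips with 20 to 120 N. Pads are 22 mm wide; open, the fingers measure 114 mm over their backs; the gripper's body (76 mm by 85 mm) begins 54 mm behind the grasp point. The pads swing forward as they close: fully open they stand 13 mm farther back than shut.
Start: joints at [60.252, 7.471, 85.268, -0, 87.261, -4.893], TCP at [252.173, 544.439, 245.292] pointing down, gripper open.
Joint ranges: [-169.43, 169.43], [-51.17, 129.36], [1.28, 143.12], [-76.62, 256.62], [0, 156.53], [-152.29, 152.29]. Speed limits (degrees/s): [136.94, 136.94, 159.86, 180, 180, 180].

### API

Orientations are given as [roll, pitch, yaw] about the fixed x, y, z axes, in that order (R = Rz(yaw) Ry(pitch) Rx(roll)).
In Python, from bench import sense, snapshot, camera_info, hand_in gives the robot as it stands. The module is installed in compiled form; this text tells all that it offers.
- The arm moves only by the tool apply_moves, never from a script. Its argument "deltas" is a list of rows, each a list of 7 numbers: the shift along the tool's x, y, z scaled (see below), then the turn, a rotation vector about the tool's x, y, z scaled (see below), then the opening, from 0 (shut) to 1 (fully open). In form: [[dx, dy, dz, ax, ay, az, claw], ...]. A call has 1 to 8 rows; each row shifts and turns the commanded pose from where the row before left it, along the tool's axes as they then stand; what a row does not reach is not made up. The controller multiplies each number of a shift by 0.03 m and each number of a turn by 0.08 rad. A row lasts 1/8 s, in which the tool goes at most 62.5 mm and 10.7 degrees, less where a joint would pass 70% of its speed; a pose out of reach is approached as far as the arm can. A call with a number of a shift or a turn outside -1 to 1 is refused whole. A call with a gripper value outside its range is refused whole. The fingers move at their own pace and stop on an object; "grip_force" is the grip in N (left out, the last holds). Time passes only in rows, so rows that do not move let the fingers close. It gives the time, the measured TCP pose, the force, the opening and the grip force at its end, in the units of the state.
- sense(): the state, without advancing time (a new reading comes with each control period).
- snapshot(name): name is "scene" or "top" or "wrist"; returns the picture (400x640x3 uint8, red, green, blue); there is no depth.
- camera_info(name): a dict with "vertical_fov" (degrees; the focal length in pixels is half the picture's height over the tangent of half this angle, whatever the lens; pixels are square), "cx", "cy" (the principal point, pixels), "origin" and "rotation" of the camera in the world; the wrist camera has in their place "tool_from_camera" (4x4, takes a point from camera to tool coordinates, whose origin is the TCP and whose axes are the flange's). Camera axes: x right, y up, looking along -z (the intrinsics and any distortion apply to the point x, -y, -z); pixel columns grow to the right and rows downward; lengths in mm; the calibration is good to about 2 mm. The wrist camera is an equidistant fisheye: a pixel r from the principal point sees the ray r / f radians off the axis. A picture is of the moment at which its call begins: read the wrist's pose just before it. camera_info takes no time and is no camera call.
- hand_in(): hands the job in; it is judged then, once.
The state is a dict: "time": time; "joint_pos": joint angles; "qd": joint speeds; "joint_efforts": joint torques, N m; "tool_pos": TCP position; "tcp_rot": TCP orientation; "ft_force": force on the tool from outside, world axes, zero at the start; "wrist_torque": the same for the moment, N m; "finger_gap": finger opening in mm; "grip_force": force on a finger pad.
Only numpy, scipy, OpenCV 4.12 (cv2) and the standard library are available. Lean on these libraries where they do the work, as an engineer would, in place of code of your own. Each camera call takes 0.05 s, during which the arm holds its last target. There are 200 camera calls.

## Working session

There is one attempt and no reset: what is moved stays moved. The work goes in short steps, Python scripts to look and compute and a tool call to move; the robot and the scene stay as the last step left them, time stands still between calls to the robot, and variables do not carry over. Pictures are saved under pics/ and viewed, at most 10 in all, crops included, and the job is handed in when it is done.

Besides the shell and the picture viewer there is one more tool, called after "Request:" by a JSON object that holds its "method" and its "body". apply_moves: Moves the arm, as the interface text tells. Its arguments: {"type":"object","properties":{"deltas":{"type":"array"},"grip_force":{"type":"number"}},"required":["deltas"]}

```bash
mkdir -p pics; python3 - <<'E'
from bench import *
import cv2
s=sense();print(s)
for n in ("scene","top"):
    cv2.imwrite(f"pics/{n}0.png",snapshot(n)[:,:,::-1]);print(camera_info(n))
print(camera_info("wrist"))
E
```

```text
{'time': 0.0, 'joint_pos': array([ 6.02545869e+01,  7.51442098e+00,  8.53291903e+01, -8.49097624e-04,
        8.72619076e+01, -4.89154346e+00]), 'qd': array([-0.04522706,  0.02446142,  0.08677727,  0.01570581, -0.01692216,
       -0.09281139]), 'joint_efforts': array([ 2.42564747e-04, -5.69376791e+01, -5.00563502e+01, -8.32860087e-05,
        1.47287466e-02, -3.82340517e-06]), 'tool_pos': array([251.8922879 , 543.98676234, 244.25242755]), 'tcp_rot': array([-1.79894793e+02, -8.15261651e-03,  1.55146164e+02]), 'ft_force': array([ 0.15954764,  0.21015638, -0.41527599]), 'wrist_torque': array([-0.00950566, -0.0262089 , -0.03613397]), 'grip_force': 0.0, 'finger_gap': 85.50150404942676}
{'vertical_fov': 55.93125353293497, 'cx': 319.5613077517475, 'cy': 196.17691380452098, 'origin': array([ 32.83601671, 764.91955345, 482.85084257]), 'rotation': array([  62.11444459,   -0.31094108, -136.22204061])}
{'vertical_fov': 46.096323261646944, 'cx': 312.5616175376167, 'cy': 206.6920385511558, 'origin': array([ 335.7632826 ,  200.49877356, 1196.05747885]), 'rotation': array([ 10.27128706,  -0.75931648, -89.03801135])}
{'vertical_fov': 65.70646984690485, 'cx': 322.5427375465597, 'cy': 198.97072177518265, 'tool_from_camera': array([[-8.45827565e-04,  9.65689310e-01,  2.59698752e-01,
         6.69005873e+01],
       [ 9.99998856e-01,  4.91098931e-04,  1.43080244e-03,
         4.35107663e-01],
       [ 1.25417284e-03,  2.59699665e-01, -9.65688620e-01,
        -1.27724604e+02],
       [ 0.00000000e+00,  0.00000000e+00,  0.00000000e+00,
         1.00000000e+00]])}
```

View pics/top0.png

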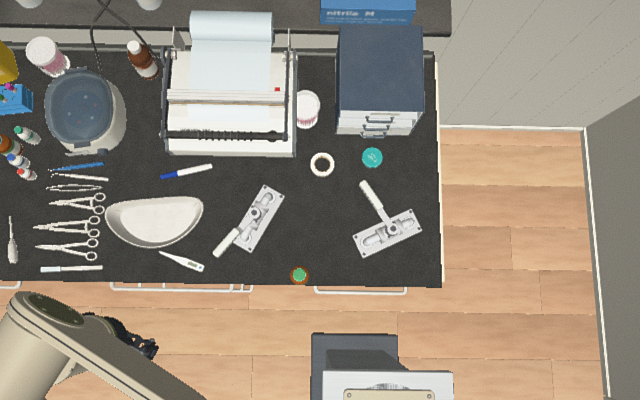

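View pics/scene0.png

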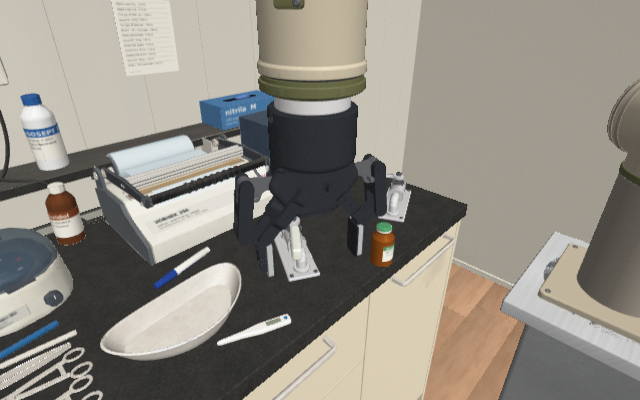

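The top view shows the open valve at about (260,218), with its lever pointing down-left to (225,245). The shut valve is at (388,233), with its lever going up to (367,190). The vial is at (299,275), the tape at (321,165) and the pot at (372,158).

```bash
cat > h.py <<'E'
from bench import *
import cv2,numpy as np
from scipy.spatial.transform import Rotation as R
def cast(n,px,z):
    c=camera_info(n);f=200/np.tan(np.radians(c["vertical_fov"]/2))
    px=np.atleast_2d(px).astype(float)
    d=np.c_[(px[:,0]-c["cx"])/f,-(px[:,1]-c["cy"])/f,-np.ones(len(px))]
    d=R.from_euler("xyz",c["rotation"],degrees=True).apply(d);o=c["origin"]
    return o+d*((z-o[2])/d[:,2])[:,None]
E
python3 - <<'E'
from h import *
im=cv2.imread("pics/top0.png")
cr=im[170:290,205:435];cv2.imwrite("pics/crop.png",cv2.resize(cr,None,fx=3.4,fy=3.4,interpolation=cv2.INTER_CUBIC))
g=cv2.cvtColor(im,cv2.COLOR_BGR2GRAY)
m=((g>110)*255).astype(np.uint8);m[:170]=0;m[265:]=0;m[:,:208]=0;m[:,430:]=0
k,l,st,ce=cv2.connectedComponentsWithStats(m)
for i in range(1,k):
    if st[i,4]>200:
        print(st[i],ce[i])
for n,p,z in (("vial",(299,275),85),("tape",(321,165),13),("pot",(372,158),28)): print(n,cast("top",p,z).round())
E
```

```text
[ 352  180   70   79 2035] [384.09434889 226.6958231 ]
[ 212  184   73   74 1901] [252.71278275 221.67806418]
vial [[374. 218.  85.]]
tape [[661. 168.  13.]]
pot [[678.  37.  28.]]
```

View pics/crop.png

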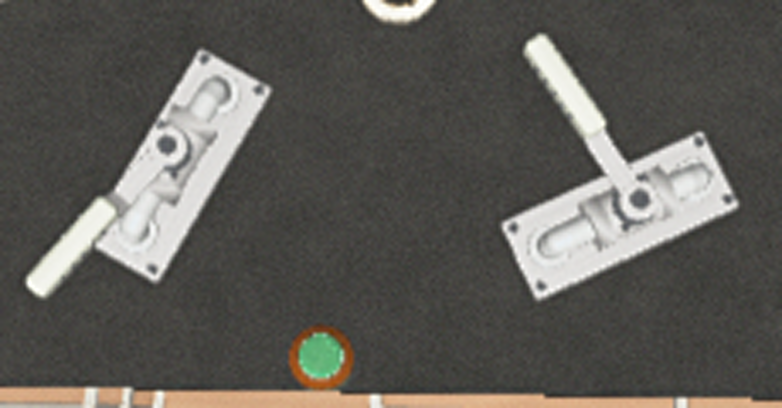

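```bash
python3 - <<'E'
from h import *
def C(p,z): return cast("top",np.array(p)/3.4+[205,170],z)[:,:2]
for n,cor,stem,inn,out in (("v1",[(203,50),(270,88),(155,282)],(168,147),(107,205),(37,288)),("v2",[(700,132),(738,207),(540,300),(502,223)],(638,202),(595,130),(535,40))):
    c=C(cor,8); print(n,"corners",c.round())
    cen=(c[0]+c[2])/2 if n=="v2" else (c[0]+c[2])/2
    print(" centre",cen.round(),"stem(z~88)",C([stem],88).round())
    a=C([inn],104)[0];b=C([out],104)[0];
    print(" sides",np.linalg.norm(np.diff(c,axis=0),axis=1).round(),"sleeve",a.round(),b.round(),"len",np.linalg.norm(b-a).round(),"radii",np.linalg.norm(a-cen).round(),np.linalg.norm(b-cen).round(),
     "lever ang",np.degrees(np.arctan2(*((a+b)/2-cen)[::-1])).round(1))
    d=c[2]-c[1];print(" plate ang",np.degrees(np.arctan2(d[1],d[0])).round(1))
print(cast("top",[(337,135),(410,135)],0).round())
print(cast("top",[(340,28),(422,28)],200).round())
E
```

```text
v1 corners [[607. 313.]
 [578. 261.]
 [430. 343.]]
 centre [518. 328.] stem(z~88) [[518. 328.]]
 sides [ 59. 169.] sleeve [474. 366.] [417. 411.] len 73.0 radii 58.0 131.0 lever ang 140.1
 plate ang 151.3
v2 corners [[551. -65.]
 [494. -92.]
 [422.  57.]
 [479.  85.]]
 centre [486.  -4.] stem(z~88) [[485.  -2.]]
 sides [ 63. 166.  64.] sleeve [533.  30.] [597.  71.] len 76.0 radii 58.0 134.0 lever ang 34.7
 plate ang 115.9
[[748. 127.   0.]
 [752. -68.   0.]]
[[938. 134. 200.]
 [943. -57. 200.]]
```

Request:
{"method": "apply_moves", "body": {"deltas": [[-0.96,-0.41,0,0,0,0,0],[-0.96,-0.41,0,0,0,0,0],[-0.96,-0.41,0,0,0,0,0],[-0.96,-0.41,0,0,0,0,0],[-0.96,-0.41,0,0,0,0,0],[-0.96,-0.41,0,0,0,0,0],[-0.96,-0.41,0,0,0,0,0],[-0.96,-0.41,0,0,0,0,0]], "grip_force": 30}}

```text
time: 1.1
tool_pos: [420.2, 357.3, 244.8]
tcp_rot: [-180.0, -0.0, 155.1]
ft_force: [0.7, -0.4, 0.2]
finger_gap: 0.1
grip_force: 0.0
```

Request:
{"method": "apply_moves", "body": {"deltas": [[0,0,0,0,0,0.82,0],[0,0,0,0,0,0.82,0],[0,0,0,0,0,0.82,0],[0,0,0,0,0,0.82,0],[0,0,0,0,0,0,0]]}}

```text
time: 1.72
tool_pos: [419.7, 358.1, 244.8]
tcp_rot: [-180.0, -0.0, 140.1]
ft_force: [-0.0, -0.3, -0.4]
finger_gap: 0.0
grip_force: 0.0
```

```bash
python3 - <<'E'
from h import *
s=sense();print(s["time"],s["tool_pos"],s["tcp_rot"],s["joint_pos"].round(1),s["finger_gap"],s["ft_force"])
cv2.imwrite("pics/w1.png",snapshot("wrist")[:,:,::-1])
E
```

```text
1.725 [419.67944345 358.13577818 244.8150016 ] [-1.79952014e+02 -1.22111167e-02  1.40132480e+02] [ 35.2   0.1  93.1  -0.   86.9 -15. ] 0.018102989936427616 [-0.0140389  -0.27735029 -0.37137937]
```

View pics/w1.png

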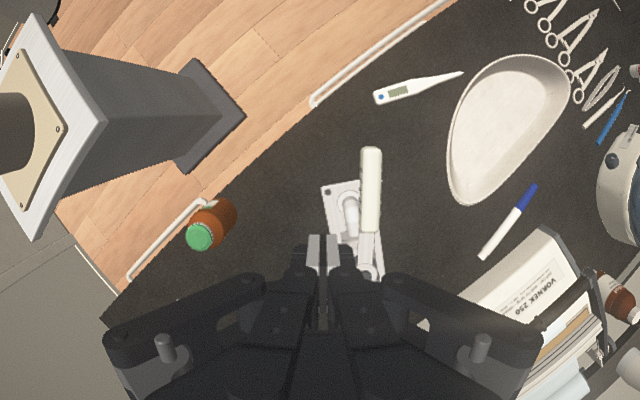

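The wrist view shows the sleeve at about column 370, parallel to the tool and clear to the right of the closed fingers at column 322. It's safe to descend and sweep.

Request:
{"method": "apply_moves", "body": {"deltas": [[0,0,0.94,0,0,0,0],[0,0,0.94,0,0,0,0],[0,0,0.94,0,0,0,0],[0,0,0.94,0,0,0,0],[0,0,0.94,0,0,0,0],[0,0,0,0,0,0,0]]}}

```text
time: 2.52
tool_pos: [418.0, 357.0, 101.5]
tcp_rot: [-179.7, -0.1, 140.2]
ft_force: [-0.7, -0.5, -0.3]
finger_gap: -0.1
grip_force: 0.0
```

Request:
{"method": "apply_moves", "body": {"deltas": [[0,0.2,0,0,0,0,0],[0,0.2,0,0,0,0,0],[0,0.2,0,0,0,0,0],[0,0,0,0,0,0,0]]}}

```text
time: 3.02
tool_pos: [432.0, 372.7, 104.9]
tcp_rot: [179.9, 0.0, 140.1]
ft_force: [0.4, 0.0, 0.9]
finger_gap: -0.1
grip_force: 0.0
```

Request:
{"method": "apply_moves", "body": {"deltas": [[0.05,0.256,0,0,0,1,0],[0.05,0.256,0,0,0,1,0],[0.05,0.256,0,0,0,1,0],[0.05,0.256,0,0,0,1,0],[0.05,0.256,0,0,0,1,0],[0.05,0.256,0,0,0,1,0],[0.05,0.256,0,0,0,1,0],[0.05,0.256,0,0,0,1,0]]}}

```text
time: 4.03
tool_pos: [474.2, 416.1, 104.1]
tcp_rot: [-179.9, -0.0, 103.3]
ft_force: [-2.8, 1.1, 0.1]
finger_gap: -0.1
grip_force: 1.3
```

Request:
{"method": "apply_moves", "body": {"deltas": [[0.05,0.256,0,0,0,1,0],[0.05,0.256,0,0,0,1,0],[0.05,0.256,0,0,0,1,0],[0.05,0.256,0,0,0,1,0],[0.05,0.256,0,0,0,1,0],[0.05,0.256,0,0,0,1,0],[0,0,0,0,0,0,0]]}}

```text
time: 4.9
tool_pos: [520.3, 426.2, 104.2]
tcp_rot: [-180.0, 0.0, 76.0]
ft_force: [-0.7, 0.1, 0.7]
finger_gap: -0.6
grip_force: 0.0
```

Request:
{"method": "apply_moves", "body": {"deltas": [[0.05,0.256,0,0,0,1,0],[0.05,0.256,0,0,0,1,0],[0.05,0.256,0,0,0,1,0]]}}

```text
time: 5.28
tool_pos: [542.8, 423.6, 104.2]
tcp_rot: [-179.9, -0.0, 62.2]
ft_force: [-1.5, 2.8, 0.2]
finger_gap: 0.1
grip_force: 1.3
```

Request:
{"method": "apply_moves", "body": {"deltas": [[0,0.1,0,0,0,0,0]]}}

```text
time: 5.4
tool_pos: [545.6, 422.1, 104.2]
tcp_rot: [-179.9, -0.0, 62.3]
ft_force: [-9.1, 8.1, 0.6]
finger_gap: 0.4
grip_force: 5.7
```

Request:
{"method": "apply_moves", "body": {"deltas": [[0,0.1,0,0,0,0,0]]}}

```text
time: 5.52
tool_pos: [545.9, 422.0, 104.1]
tcp_rot: [-179.7, 0.0, 62.4]
ft_force: [-18.1, 10.5, 5.6]
finger_gap: 0.0
grip_force: 10.3
```

Request:
{"method": "apply_moves", "body": {"deltas": [[0,0.1,0,0,0,0,0]]}}

```text
time: 5.65
tool_pos: [546.2, 421.9, 104.1]
tcp_rot: [-179.5, 0.1, 62.5]
ft_force: [-27.6, 13.3, 10.0]
finger_gap: -0.3
grip_force: 15.7
```

The lever is against its stop, since force rises with no further motion. Back off, lift and cross over.

Request:
{"method": "apply_moves", "body": {"deltas": [[0,-0.2,0,0,0,0,0],[0,-0.4,0,0,0,0,0],[0,-0.7,0,0,0,0,0],[0,0,-1,0,0,0,0],[0,0,-1,0,0,0,0],[0,0,-1,0,0,0,0],[0,0,-1,0,0,0,0],[0,0,0,0,0,0,0]]}}

```text
time: 6.65
tool_pos: [517.5, 438.6, 228.2]
tcp_rot: [179.8, -0.3, 62.2]
ft_force: [0.5, 0.1, -0.7]
finger_gap: 0.5
grip_force: 0.0
```

Request:
{"method": "apply_moves", "body": {"deltas": [[-0.94,0.7,0,0,0,0,0],[-0.94,0.7,0,0,0,0,0],[-0.94,0.7,0,0,0,0,0],[-0.94,0.7,0,0,0,0,0],[-0.94,0.7,0,0,0,0,0],[-0.94,0.7,0,0,0,0,0]]}}

```text
time: 7.4
tool_pos: [548.4, 227.7, 222.7]
tcp_rot: [-179.9, 0.1, 62.2]
ft_force: [0.5, -0.5, -0.4]
finger_gap: 0.2
grip_force: 0.0
```

```bash
python3 - <<'E'
from h import *
s=sense();print(s["time"],s["tool_pos"],s["tcp_rot"],s["joint_pos"].round(1))
cv2.imwrite("pics/top1.png",snapshot("top")[140:300,180:450,::-1].repeat(2,0).repeat(2,1))
E
```

```text
7.4 [548.35924747 227.71834367 222.65536508] [-1.79927691e+02  8.11424058e-02  6.22276629e+01] [17.6  7.2 87.9 -0.  85.  45.4]
```

View pics/top1.png

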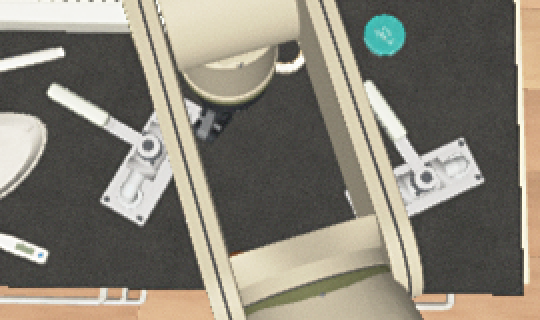

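Valve 1's lever now lies crosswise, running from its stem at (148,145) to the sleeve end at (52,90). Valve 2 is unchanged, so continue to it.

Request:
{"method": "apply_moves", "body": {"deltas": [[-0.94,0.7,0,0,0,0,0],[-0.94,0.7,0,0,0,0,0],[-0.94,0.7,0,0,0,0,0],[-0.94,0.7,0,0,0,0,0],[-0.94,0.7,0,0,0,0,0],[-0.94,0.7,0,0,0,0,0],[0,0,0,0,0,0,0]]}}

```text
time: 8.32
tool_pos: [581.3, 18.5, 222.8]
tcp_rot: [-179.9, 0.1, 62.0]
ft_force: [0.2, 0.2, 0.7]
finger_gap: -0.0
grip_force: 0.0
```

Request:
{"method": "apply_moves", "body": {"deltas": [[0,0,0,0,0,0.99,0],[0,0,0,0,0,0.99,0],[0,0,0,0,0,0.99,0],[0,0,0,0,0,0.99,0],[0,0,0,0,0,0.99,0],[0,0,0,0,0,0.99,0],[0,0,0,0,0,0,0]]}}

```text
time: 9.2
tool_pos: [581.2, 21.5, 223.4]
tcp_rot: [-179.9, 0.0, 35.1]
ft_force: [0.2, -0.7, 0.1]
finger_gap: -0.0
grip_force: 0.0
```

```bash
python3 - <<'E'
from h import *
s=sense();print(s["time"],s["tool_pos"],s["tcp_rot"],s["joint_pos"].round(1))
cv2.imwrite("pics/w2.png",snapshot("wrist")[:,:,::-1])
E
```

```text
9.2 [581.23995164  21.45908784 223.37435893] [-1.79943002e+02  4.75341883e-02  3.50540778e+01] [-2.9  5.3 89.9  0.  84.9 52. ]
```

View pics/w2.png

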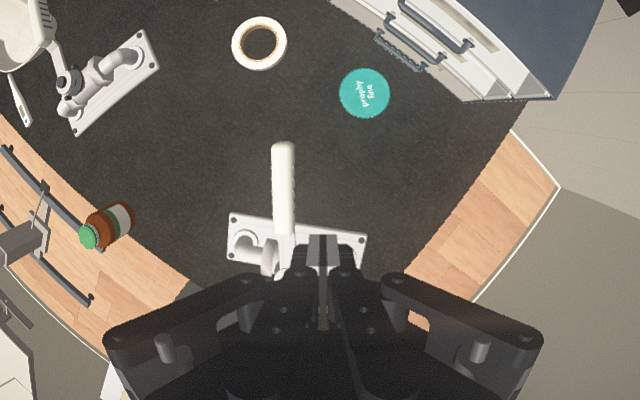

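The sleeve is at column 283, parallel to the tool and left of the fingers. Descend with 5 mm extra clearance, then sweep anticlockwise.

Request:
{"method": "apply_moves", "body": {"deltas": [[0,0.17,0.5,0,0,0,0],[0,0,0.9,0,0,0,0],[0,0,0.9,0,0,0,0],[0,0,0.9,0,0,0,0],[0,0,0.8,0,0,0,0],[0,0,0,0,0,0,0]]}}

```text
time: 10.0
tool_pos: [582.3, 16.1, 100.6]
tcp_rot: [-179.8, 0.3, 35.0]
ft_force: [-0.4, 0.0, 0.8]
finger_gap: 0.2
grip_force: 0.0
```

Request:
{"method": "apply_moves", "body": {"deltas": [[0,-0.2,0,0,0,0,0],[0,-0.2,0,0,0,0,0],[0,-0.2,0,0,0,0,0],[0,0,0,0,0,0,0]]}}

```text
time: 10.5
tool_pos: [574.7, 31.3, 105.1]
tcp_rot: [180.0, -0.1, 35.0]
ft_force: [0.7, -0.2, 0.5]
finger_gap: -0.1
grip_force: 0.0
```

Request:
{"method": "apply_moves", "body": {"deltas": [[0.05,-0.256,0,0,0,-1,0],[0.05,-0.256,0,0,0,-1,0],[0.05,-0.256,0,0,0,-1,0],[0.05,-0.256,0,0,0,-1,0],[0.05,-0.256,0,0,0,-1,0],[0.05,-0.256,0,0,0,-1,0],[0.05,-0.256,0,0,0,-1,0],[0.05,-0.256,0,0,0,-1,0]]}}

```text
time: 11.5
tool_pos: [535.5, 77.6, 104.9]
tcp_rot: [179.9, 0.0, 71.8]
ft_force: [2.5, -2.6, 1.1]
finger_gap: 0.1
grip_force: 1.3
```

Request:
{"method": "apply_moves", "body": {"deltas": [[0.05,-0.256,0,0,0,-1,0],[0.05,-0.256,0,0,0,-1,0],[0.05,-0.256,0,0,0,-1,0],[0.05,-0.256,0,0,0,-1,0],[0.05,-0.256,0,0,0,-1,0],[0.05,-0.256,0,0,0,-1,0],[0,0,0,0,0,0,0]]}}

```text
time: 12.38
tool_pos: [490.8, 92.4, 104.7]
tcp_rot: [180.0, 0.0, 99.1]
ft_force: [0.2, -0.0, -0.1]
finger_gap: -0.3
grip_force: 0.0
```

Request:
{"method": "apply_moves", "body": {"deltas": [[0.05,-0.256,0,0,0,-1,0],[0.05,-0.256,0,0,0,-1,0],[0.05,-0.256,0,0,0,-1,0]]}}

```text
time: 12.75
tool_pos: [468.4, 91.2, 104.8]
tcp_rot: [179.9, 0.1, 112.9]
ft_force: [20.9, 2.8, -6.1]
finger_gap: -0.1
grip_force: 11.2
```

Request:
{"method": "apply_moves", "body": {"deltas": [[0,-0.1,0,0,0,0,0],[0,-0.1,0,0,0,0,0]]}}

```text
time: 13.0
tool_pos: [468.0, 90.8, 105.8]
tcp_rot: [179.1, 0.1, 112.7]
ft_force: [39.7, 14.0, -29.1]
finger_gap: 0.3
grip_force: 20.6
```

Request:
{"method": "apply_moves", "body": {"deltas": [[0,-0.1,0,0,0,0,0]]}}

```text
time: 13.12
tool_pos: [467.6, 90.6, 106.1]
tcp_rot: [178.8, 0.1, 112.7]
ft_force: [54.7, 21.0, -42.1]
finger_gap: 0.0
grip_force: 27.9
```

Request:
{"method": "apply_moves", "body": {"deltas": [[0,-0.1,0,0,0,0,0]]}}

```text
time: 13.25
tool_pos: [467.2, 90.4, 106.5]
tcp_rot: [178.4, 0.1, 112.7]
ft_force: [68.5, 27.5, -52.5]
finger_gap: -0.5
grip_force: 35.1
```

The lever is firmly against its stop. Back off, lift and look.

Request:
{"method": "apply_moves", "body": {"deltas": [[0,0.4,0,0,0,0,0],[0,0.5,0,0,0,0,0],[0,0.7,0,0,0,0,0],[0,0,-1,0,0,0,0],[0,0,-1,0,0,0,0],[0,0,-1,0,0,0,0],[0,0,-1,0,0,0,0],[0,0,0,0,0,0,0]]}}

```text
time: 14.25
tool_pos: [502.3, 105.5, 227.4]
tcp_rot: [179.7, 0.1, 112.8]
ft_force: [-0.7, -0.1, -0.5]
finger_gap: 0.1
grip_force: 0.0
```

Request:
{"method": "apply_moves", "body": {"deltas": [[1,0,0,0,0,0,0],[1,0,0,0,0,0,0],[1,0,0,0,0,0,0],[1,0,0,0,0,0,0],[1,0,0,0,0,0,0],[0,0,0,0,0,0,0],[0,0,0,0,0,0,0]]}}

```text
time: 15.12
tool_pos: [442.0, 243.0, 223.4]
tcp_rot: [-179.9, 0.0, 112.9]
ft_force: [-0.5, 0.5, -0.5]
finger_gap: -0.1
grip_force: 0.0
```

```bash
python3 - <<'E'
from h import *
s=sense();print(s["time"],s["tool_pos"],s["tcp_rot"])
cv2.imwrite("pics/top2.png",snapshot("top")[140:300,180:450,::-1].repeat(2,0).repeat(2,1))
E
```

```text
15.125 [441.98504287 242.95315077 223.37463244] [-1.79921177e+02  2.41260786e-02  1.12869280e+02]
```

View pics/top2.png

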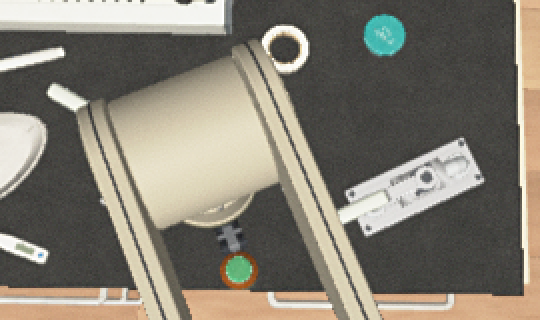

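Valve 2's lever lies along its plate, from (426,178) to (345,212). Valve 1's lever end hasn't moved, at (52,90), and the vial, tape and pot are where they were.

```bash
python3 -c "
from bench import *
print(hand_in())"
```

```text
the job is handed in; nothing more can be done
None
```

The changeover is done and handed in: valve_1 was shut against its stop first, then valve_2 was opened to its stop. The vial, tape roll and pot look undisturbed in the last top view. It took about 15 s of the 48 s allowed, and the hand-in returned no verdict.

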